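# Gauge the jade seal blank

### The arm

A 6-joint arm with a two-finger parallel gripper is mounted at the origin on the work surface. World frame = base frame: x ahead of the robot, y to its left, z up, the work surface at z = 0. Lengths are in m, angles in rad, forces in N, time in s.
With the tool pointing down it reaches from about 0.35 to 0.85 m from the base axis. Payload 8.1 kg.
Tool frame: the origin (TCP) lies on the mounting face of the last link; the fingertips stand 186 mm ahead of it and the grasp point (between the pads) lies 167 mm ahead of it; z points along the fingers, y is the line along which they close (so a half turn about z gives the same grasp; the last joint's range is limited). The gripper opens to 93 mm and grips with 3 to 60 N. Pads are 15 mm wide; open, the fingers measure 128 mm over their backs; the gripper's body (75 mm by 188 mm) begins 65 mm behind the grasp point.
Start: joints at [1.254, 0.13, 1.488, -0, 1.523, -0.085], TCP at [0.138, 0.584, 0.405] pointing down, gripper open.
Joint ranges: [-2.96, 2.96], [-0.89, 2.26], [0.02, 2.5], [-1.34, 4.48], [0, 2.73], [-2.66, 2.66]. Speed limits (rad/s): [2.39, 2.39, 2.79, 3.14, 3.14, 3.14].

### API

Orientations are given as a rotation vector (axis times angle).
In Python, from plant import * gives the robot as it stands. The module is installed in compiled form; this text tells all that it offers.
- The arm moves only by the tool arm_command, never from a script. Its argument "increments" is a list of rows, each a list of 6 numbers: the shift along the tool's x, y, z in units of 0.2 m (1.0 is 0.2 m), then the turn, a rotation vector about the tool's x, y, z in units of pi rad (1.0 is pi rad). A call has exactly 5 rows; each row is the pose to reach, as a shift and turn from the pose commanded when the call began, along the tool's axes at that moment, turning the shorter way round; what a row does not reach only later rows make up. A row lasts 1/8 s, in which the tool goes at most 62.5 mm and 10.7 degrees, less where a joint would pass 70% of its speed; a pose out of reach is approached as far as the arm can. A call with a number of a shift or a turn outside -1 to 1 is refused whole. A call with a gripper value outside its range is refused whole. "fingers" is the closure, from -1 (fully open) to 1 (shut), set as the call begins (left out, the last holds). The fingers move at their own pace and stop on an object; "force" is the grip in N (left out, the last holds). Time passes only in rows, so rows that repeat a pose let the fingers close, or fill a call up. It gives the time, the measured TCP pose, the force, the opening and the grip force at its end, in the units of the state.
- read_state(): the state, without advancing time (a new reading comes with each control period).
- read_camera(name): name is "scene" or "top"; returns a dict with "image" (400x640x3 uint8, red, green, blue), "fx", "fy", "cx", "cy" (pixels), "T" (4x4, takes a point from camera to world coordinates). Camera axes: x right, y down, z forward; pixel columns grow to the right and rows downward; lengths in m; the calibration is good to about 2 mm. A picture is of the moment at which its call begins. There is no depth.
- close_job(): hands the job in; it is judged then, once.
The state is a dict: "t": time; "q": joint angles; "dq": joint speeds; "joint_torque": joint torques, N m; "tool_pos": TCP position; "orientation": TCP orientation; "force": force on the tool from outside, world axes, zero at the start; "wrist_torque": the same for the moment, N m; "opening": finger opening in m; "gripper_force": force on a finger pad.
Only numpy, scipy, OpenCV 4.12 (cv2) and the standard library are available. Lean on these libraries where they do the work, as an engineer would, in place of code of your own. Each camera call takes 0.05 s, during which the arm holds its last target. There are 200 camera calls.

### The job

Measure the pale green jade blank: slide the bench gauge's jaw open, lift the blank out of the rack, set it down on the cork pad and let go so you can take it again by its long sides, then lay it lengthwise on the gauge's bed between the jaws. Slide the moving jaw shut on it until the dial needle stands in the green sector, never letting the needle reach the red, and leave the blank held there. Do not disturb the other blanks, the tools on the pad, the pot, the pocket gauge or the bowl.

Things in the scene. Friction and masses are not known exactly. Their poses are not given: they have to be found in the camera images.
- jade: pale green jade seal blank, a block 60 (its x) x 34 (its y) x 36 mm high, about 0.2 kg, loose. Origin: centre of its underside, z up. It starts in one of the rack's three channels with its length along the channel: the channel walls cover its long sides, so only its two ends (60 mm apart) can be gripped there.
- nephrite: black stone blank of the same size, 60 x 34 x 36 mm, origin at centre of underside, in another channel of the rack; leave it in place
- marble: cream stone blank of the same size, 60 x 34 x 36 mm, origin at centre of underside, in another channel of the rack; leave it in place
- rack: fixed wooden rack, base 52 (x) x 176 (y) x 8 mm; four walls 44 long (x) x 14 mm thick, tops 40 mm above the desk; three channels along x, 40 mm wide, centred at y = -54, 0, +54 mm, floor 8 mm above the desk. Blanks stick out about 4 mm past the base at each end. Origin: centre of underside. Left or right of the robot.
- pad: fixed cork pad 140 (x) x 190 (y) x 8 mm, origin at centre of underside (top at z = 8 mm). On the other side of the robot from the rack. Handpiece and brush lie along its two edges (near y = -72 and +72 mm), its middle is free.
- handpiece: black engraving handpiece, 130 mm long along its x, 16 mm thick, origin at its middle on the underside; lies on the pad, loose
- brush: small wooden brush, 123 mm long along its x, 14 mm thick, origin at its middle on the underside; lies on the pad, loose
- gauge: fixed bench gauge, base plate 280 (x) x 80 (y) x 14 mm, origin at centre of underside, measuring axis = its x. Steel bed 100 x 30 mm (x -62 to +38), top z = 20 mm. Sprung anvil: face at x = +30 mm when free, 34 mm wide, z 23 to 53 mm. Dial housing 90 mm across, 65 mm high, at x = +94 mm. Moving jaw on the -x side. Nothing is higher than 82 mm.
- bed (a point): point on the bed's top surface, at x = -12, y = 0, z = 20 mm of the gauge: middle of the gap between anvil and fully open jaw; axes as the gauge
- jaw (a joint): moving jaw position in m: 0 = fully open (84 mm between jaw face and free anvil), grows as it closes, gap = 84 mm - value; travel 64 mm. Slides along the gauge's x with about 8 N of friction and stays where left. Starts too far closed for the blank.
- jaw_handle (a point): middle of the moving jaw's upright red grip block, 14 mm thick (gauge x) x 32 mm (gauge y), 70 mm above the desk; block's top at 82 mm, carriage under it 40 mm high. It lies 50 mm behind (-x) the jaw face, which is 36 mm wide and reaches 55 mm above the desk. Axes as the gauge.
- dial_center (a point): centre of the dial face, 62 mm above the desk. White face 82 mm across lying level, black needle, a green and a red sector painted on it. Axes as the gauge.
- dial (a joint): needle angle in rad, clockwise from above: 0 = anvil free; 0.25 rad per mm that the anvil is pushed in (spring 0.5 N per mm). Green sector from 1.0 to 2.0 rad, red from 2.6 rad.
- pot: orange pot with pens standing in it, 86 mm across, pot 100 mm high, pens up to 175 mm; origin at centre of underside; loose, stands between rack and pad
- pocket_gauge: small hand-held dial gauge, about 125 x 80 x 16 mm, lying on the desk beside the bench gauge; origin near its middle on the underside; loose
- bowl: white bowl, 100 mm across, 40 mm high, origin at centre of underside; loose, on the other side of the bench gauge
Things that resemble listed ones, but are neither listed nor needed, are in the scene too. Of the things that look like the jade, the larger one is meant. There is more than one size of the pad; the job needs the larger.

How it is judged:
By the outcome, as a careful person would: the job done as asked, in the order asked, and still so for the second after the job is handed in, with the robot touching nothing.
It also fails if it takes over 72 s, if anything falls off the work surface, if the arm or the gripper's body presses on something with over 40 N, if the wrist force passes 120 N, or if a joint passes its speed limit or range.

## Working session

There is one attempt and no reset: what is moved stays moved. The work goes in short steps, Python scripts to look and compute and a tool call to move; the robot and the scene stay as the last step left them, time stands still between calls to the robot, and variables do not carry over. Pictures are saved under pics/ and viewed, at most 10 in all, crops included, and the job is handed in when it is done.

Besides the shell and the picture viewer there is one more tool, called after "Request:" in YAML: its name, and indented under it one key for each argument. arm_command: Moves the arm, as the interface text tells. Shifts and turns lie within -1 to 1; 1 stands for 0.2 m of shift or pi rad of turn. Its arguments: {"type":"object","properties":{"increments":{"type":"array","items":{"type":"array","items":{"type":"number","minimum":-1,"maximum":1}}},"fingers":{"type":"number"},"force":{"type":"number"}},"required":["increments"]}

```bash
mkdir -p pics; ls
cat > h.py <<'E'
from plant import *
import numpy as np, cv2
from scipy.spatial.transform import Rotation as R
def grab(n,f=None):
    c=read_camera(n)
    if f: cv2.imwrite('pics/'+f,c['image'][:,:,::-1])
    return c
def ray(c,u,v):
    d=np.array([(u-c['cx'])/c['fx'],(v-c['cy'])/c['fy'],1.]); T=np.array(c['T'])
    return T[:3,3],T[:3,:3]@d
def onz(c,u,v,z):
    o,d=ray(c,u,v); return o+d*(z-o[2])/d[2]
def proj(c,p):
    T=np.array(c['T']); q=T[:3,:3].T@(np.array(p)-T[:3,3]); return np.array([c['fx']*q[0]/q[2]+c['cx'],c['fy']*q[1]/q[2]+c['cy']])
def tri(c1,a,c2,b):
    o1,d1=ray(c1,*a);o2,d2=ray(c2,*b);d1/=np.linalg.norm(d1);d2/=np.linalg.norm(d2)
    s=np.linalg.lstsq(np.c_[d1,-d2],o2-o1,rcond=None)[0]
    p,q=o1+s[0]*d1,o2+s[1]*d2; return (p+q)/2,np.linalg.norm(p-q)
E
python3 - <<'E'
from h import *
np.set_printoptions(precision=4,suppress=True)
for n in('scene','top'):
    c=grab(n,n+'0.png'); print(n,c['fx'],c['cx'],c['cy']); print(np.array(c['T']))
s=read_state(); print({k:np.round(v,3) for k,v in s.items()}); print(R.from_rotvec(s['orientation']).as_matrix())
E
```

```text
pics
scene 496.6090351247124 320.97945226814375 194.2038977764087
[[-0.7875  0.4674 -0.4017  0.9279]
 [ 0.6163  0.6043 -0.505   0.5814]
 [ 0.0066 -0.6453 -0.7639  0.9604]
 [ 0.      0.      0.      1.    ]]
top 475.6140093714503 318.3024973684948 196.44459381668457
[[ 0.0833 -0.9745  0.2085  0.2182]
 [-0.9965 -0.081   0.0197 -0.018 ]
 [-0.0023 -0.2094 -0.9778  1.1963]
 [ 0.      0.      0.      1.    ]]
{'t': np.float64(0.1), 'q': array([ 1.254,  0.131,  1.489, -0.   ,  1.523, -0.085]), 'dq': array([ 0.001, -0.   , -0.003, -0.001, -0.002,  0.001]), 'joint_torque': array([  0.001, -56.134, -49.31 ,   0.077,   0.029,  -0.   ]), 'tool_pos': array([0.138, 0.584, 0.404]), 'orientation': array([-0.363, -3.12 ,  0.003]), 'force': array([-0.348,  0.779,  0.357]), 'wrist_torque': array([ 0.01 , -0.012,  0.014]), 'gripper_force': np.float64(0.0), 'opening': np.float64(0.093)}
[[-0.9733  0.2297 -0.0005]
 [ 0.2297  0.9733 -0.0016]
 [ 0.0001 -0.0017 -1.    ]]
```

View pics/scene0.png

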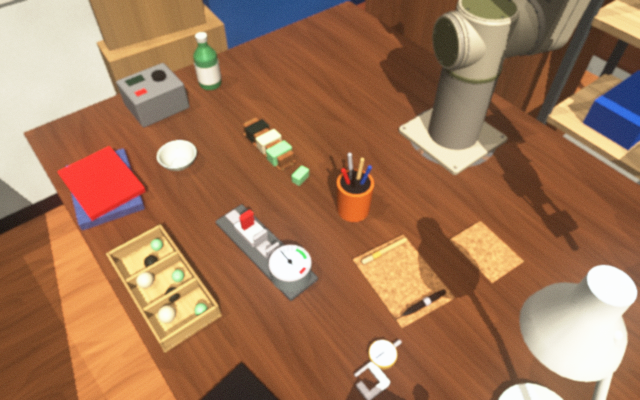

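View pics/top0.png

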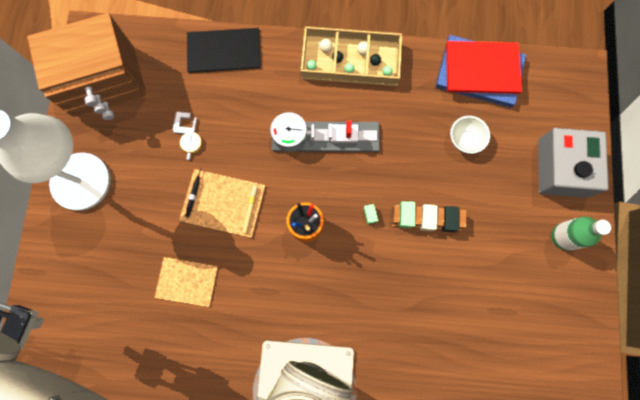

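The scene view shows rack, gauge, pot and pad. Jade candidates in the top view are (408,213), sitting in the rack, and the small loose one at (371,213). The rack one is larger and in a channel, so it fits. Pad candidates are (222,203), larger with the tools on it, and (187,282), smaller and bare. The first fits. I'll confirm these in an enlarged crop and measure.

```bash
cat > m.py <<'E'
from h import *
np.set_printoptions(precision=4,suppress=True)
ct=grab('top');cs=grab('scene')
a=ct['image'][95:265,170:480]; b=cs['image'][105:325,200:470]
A=cv2.resize(a,None,fx=2.5,fy=2.5,interpolation=cv2.INTER_CUBIC); cv2.imwrite('pics/cropt.png',A[:,:,::-1])
B=cv2.resize(b,None,fx=2.7,fy=2.7,interpolation=cv2.INTER_CUBIC); cv2.imwrite('pics/crops.png',B[:,:,::-1])
def blobs(c,lo,hi,name,amin=25):
    h=cv2.cvtColor(c['image'],cv2.COLOR_RGB2HSV); m=cv2.inRange(h,np.array(lo),np.array(hi))
    n,l,st,ce=cv2.connectedComponentsWithStats(m)
    for i in range(1,n):
        if st[i,4]>=amin:
            k=cv2.findContours((l==i).astype(np.uint8),0,1)[0][0]; r=cv2.minAreaRect(k)
            print(name,ce[i].round(1),st[i,4],'rect',np.round(r[0],1),np.round(r[1],1),round(r[2],1))
for n,c in(('top',ct),('scene',cs)):
    blobs(c,(45,35,90),(85,160,255),n+' jade')
    blobs(c,(0,180,120),(4,255,255),n+' red')
    blobs(c,(12,90,150),(24,200,255),n+' cork',300)
    blobs(c,(0,0,215),(180,40,255),n+' white',60)
E
python3 m.py
```

```text
top jade [311.2  64.5] 63 rect [311.  64.] [8. 8.] 90.0
top jade [349.1  67.8] 60 rect [349.  67.] [8. 8.] 90.0
top jade [387.2  70.5] 59 rect [387.  70.] [8. 8.] 90.0
top jade [593.2 147. ] 211 rect [593.5 146.5] [11. 19.] 0.0
top jade [287.7 141.1] 35 rect [287.5 141. ] [ 4. 13.] 90.0
top jade [406.3 216.7] 132 rect [406.5 214.5] [25. 15.] 90.0
top jade [370.4 214.6] 90 rect [370.5 213.6] [17.9 10.9] 76.0
top jade [582.4 231.9] 743 rect [582.7 232.1] [30.4 31. ] 71.6
top jade [553.8 236.4] 39 rect [554.1 236.4] [18.2  4.8] 80.5
top red [483.5  66.8] 3604 rect [483.5  67.5] [51. 75.] 90.0
top red [348.5 128. ] 62 rect [349.  128.5] [15.  4.] 90.0
top red [568. 141.] 73 rect [568. 141.] [10.  6.] 90.0
top red [309.9 210.1] 36 rect [309.9 210. ] [ 3.5 10.8] 18.4
top cork [ 4.3 16.4] 320 rect [ 6.  19.5] [39. 12.] 90.0
top cork [325.8 212.2] 155268 rect [323.5 199.5] [399. 631.] 90.0
top cork [490.4  20.1] 582 rect [490.4  20. ] [15.7 40.4] 1.7
top cork [82.1 83. ] 392 rect [83.4 82.2] [ 5.5 82.9] 73.3
top cork [624.1 222.5] 449 rect [623.  224.9] [19.3 47.1] 18.0
top white [88.5 96.4]
[... 3052 characters left out ...]
.  136.9] 172 rect [268.1 136.7] [ 8.5 21. ] 63.4
scene white [176.7 153.6] 802 rect [176.  153.5] [27. 38.] 90.0
scene white [246.3 227.7] 429 rect [245.3 223.8] [39.6 19.1] 45.0
scene white [265.3 247.4] 127 rect [267.  245.6] [10.8 18.6] 50.7
scene white [288.7 263. ] 1076 rect [289.5 262.5] [35. 41.] 90.0
scene white [590.2 331.6] 7206 rect [595.9 326.1] [ 94.9 120.9] 33.1
scene white [143.1 279.3] 104 rect [143.  279.5] [11. 10.] 90.0
scene white [164.9 314.1] 119 rect [165. 314.] [11.6 11.6] 63.4
scene white [383.3 352.1] 557 rect [384.6 352.6] [29.5 25.1] 3.6
scene white [376.7 375.3] 302 rect [374.1 375.2] [33.4 19.3] 33.0
scene white [528.8 392.9] 730 rect [530. 391.] [16. 62.] 90.0
```

View pics/cropt.png

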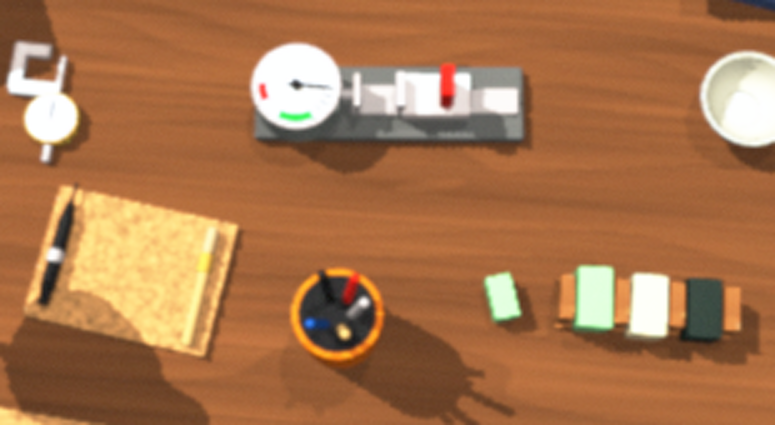

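View pics/crops.png

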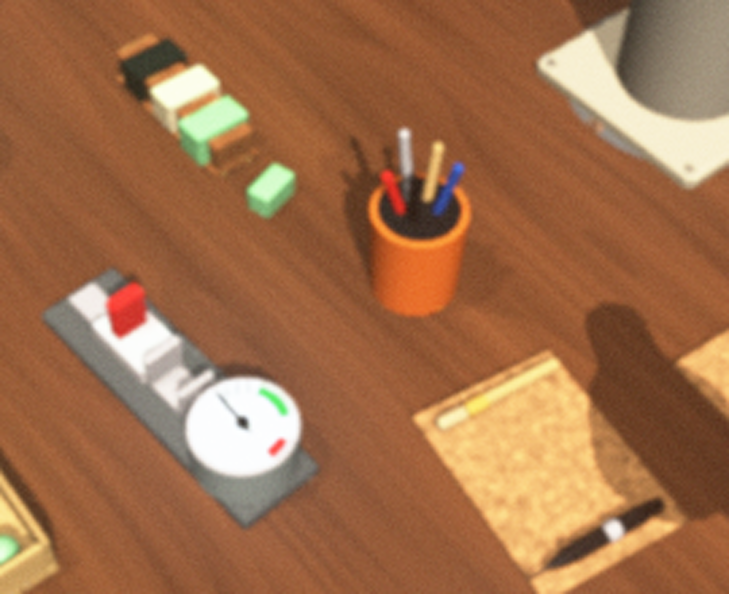

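The crops confirm both: the jade at top crop (595,298) is full size and in the rack channel nearest the pot, while the loose one at (502,297) is clearly smaller. The large pad is at (130,270). The dial needle points along gauge -x, toward the jaw, and green is on the robot side. Next I'll turn these into points.

```bash
cat > m2.py <<'E'
from h import *
np.set_printoptions(precision=4,suppress=True)
ct=grab('top');cs=grab('scene')
T=lambda x,y:(170+(x+.5)/2.5-.5,95+(y+.5)/2.5-.5)
S=lambda x,y:(200+(x+.5)/2.7-.5,105+(y+.5)/2.7-.5)
def jm(c,x0,y0,x1,y1):
    im=c['image'].astype(int); m=((im[:,:,1]-im[:,:,0]>18)&(im[:,:,1]>110)).astype(np.uint8)
    z=np.zeros_like(m); z[y0:y1,x0:x1]=m[y0:y1,x0:x1]; return z
m=jm(ct,390,190,424,240); k=max(cv2.findContours(m,0,1)[0],key=cv2.contourArea)
print('jade top px',cv2.boundingRect(k),cv2.minAreaRect(k), [onz(ct,*p,.044)[:2] for p in cv2.boxPoints(cv2.minAreaRect(k))])
m=jm(cs,255,130,300,170); k=max(cv2.findContours(m,0,1)[0],key=cv2.contourArea); print('jade scene hull',cv2.approxPolyDP(k,1.5,True)[:,0].tolist())
tri_=lambda n,a,b:print(n,*tri(ct,T(*a),cs,S(*b)))
# camera in top: image up=+x, right=-y. scene: top-face corners of jade
tri_('pad TL',(67,186),(538,590)); tri_('pad TR',(238,224),(415,418)); tri_('pad BR',(206,355),(552,353)); tri_('pad BL',(27,316),(688,515))
tri_('dial',(296,86),(243,427))
tri_('gauge TR',(523,66),(45,315)); tri_('gauge BR',(525,140),(110,270))
for nm,p in dict(TL=(67,186),TR=(238,224),BR=(206,355),BL=(27,316)).items(): print(nm,onz(ct,*T(*p),.008))
print('dial@62',onz(ct,*T(296,86),.062),onz(cs,*S(243,427),.062))
for p in((523,66),(525,140),(255,140)): print('base@14',onz(ct,*T(*p),.014))
for p in((595,298),(649,305),(704,309)): print('blanks@44',onz(ct,*T(*p),.044))
print('rack ends@40',onz(ct,*T(560,298),.04),onz(ct,*T(741,309),.04))
print('small jade',onz(ct,*T(502,297),.02)); print('pot',onz(ct,*T(338,315),.1))
E
python3 m2.py
```

```text
jade top px (399, 201, 17, 26) ((407.0, 213.5), (25.0, 16.0), 90.0) [array([ 0.4689, -0.1946]), array([ 0.4722, -0.234 ]), array([ 0.4099, -0.2365]), array([ 0.4066, -0.1976])]
jade scene hull [[285, 141], [266, 150], [268, 159], [274, 165], [277, 163], [276, 157], [291, 148]]
pad TL [0.5164 0.3251 0.0121] 0.00041737478815683437
pad TR [0.4902 0.1471 0.0088] 0.0050376374167690734
pad BR [0.3523 0.1667 0.0058] 0.008919680586407913
pad BL [0.3777 0.3495 0.0088] 0.004550191950946026
dial [0.6258 0.0957 0.0616] 0.0020577515297943395
gauge TR [ 0.6819 -0.1333  0.0148] 0.008140814985222192
gauge BR [ 0.6056 -0.143   0.009 ] 0.0013296150416207222
TL [0.5176 0.3261 0.008 ]
TR [0.492  0.1453 0.008 ]
BR [0.3548 0.1629 0.008 ]
BL [0.3792 0.3478 0.008 ]
dial@62 [0.6264 0.0949 0.062 ] [0.6253 0.0968 0.062 ]
base@14 [ 0.6855 -0.1362  0.014 ]
base@14 [ 0.6045 -0.1429  0.014 ]
base@14 [0.5813 0.1364 0.014 ]
blanks@44 [ 0.4384 -0.2174  0.044 ]
blanks@44 [ 0.4358 -0.2705  0.044 ]
blanks@44 [ 0.4363 -0.3244  0.044 ]
rack ends@40 [ 0.4363 -0.1837  0.04  ] [ 0.4401 -0.3617  0.04  ]
small jade [ 0.4362 -0.1286  0.02  ]
pot [0.3917 0.0303 0.1   ]
```

```bash
cat >> h.py <<'E'
O=np.array([.633,.0007]); GY=np.radians(94.75); GX=np.array([np.cos(GY),np.sin(GY)]); GYv=np.array([-GX[1],GX[0]])
def G(x,y,z): return np.r_[O+x*GX+y*GYv,z]
def inc(g,deg):
    "g: grasp point, deg: tool-y angle"
    s=read_state(); p=np.array(s['tool_pos']); R0=R.from_rotvec(s['orientation']).as_matrix()
    a=np.radians(deg); Rd=np.c_[[-np.sin(a),np.cos(a),0],[np.cos(a),np.sin(a),0],[0,0,-1.]]
    print('t',round(s['t'],2),'inc',np.round(np.r_[R0.T@(np.array(g)+[0,0,.167]-p)/.2, R.from_matrix(R0.T@Rd).as_rotvec()/np.pi],4).tolist(),'F',np.round(s['force'],1),'open',round(float(s['opening']),4),'q',np.round(s['q'],2))
def redtop(c):
    h=cv2.cvtColor(c['image'],cv2.COLOR_RGB2HSV); m=cv2.inRange(h,(0,150,90),(6,255,255))|cv2.inRange(h,(174,150,90),(180,255,255))
    n,l,st,ce=cv2.connectedComponentsWithStats(m); best=[]
    for i in range(1,n):
        if st[i,4]>15: best.append((ce[i],st[i]))
    return best
E
python3 - <<'E'
from h import *
ct=grab('top');cs=grab('scene')
for c,e in((ct,(348,128)),(cs,(246,218))):
    for ce,st in redtop(c):
        if np.hypot(*(ce-e))<12: print(ce,st)
for s in np.arange(-.1,-.04,.01): print(round(s,3),proj(ct,G(s,0,.082)).round(1),proj(ct,G(s,.016,.062)).round(1),proj(cs,G(s,0,.062)).round(1))
inc(G(-.07,0,.16),94.75)
E
```

```text
[348.48529412 127.52941176] [346 121   7  16  68]
[246.82178218 218.47029703] [240 209  14  20 202]
-0.1 [366.2 126.7] [365.6 135.6] [234.4 209.2]
-0.09 [362.1 126.7] [361.6 135.6] [237.1 211.8]
-0.08 [358.1 126.7] [357.6 135.6] [239.7 214.3]
-0.07 [354.1 126.7] [353.6 135.6] [242.3 216.8]
-0.06 [350.  126.7] [349.6 135.6] [245.  219.4]
-0.05 [346.  126.7] [345.6 135.6] [247.7 222. ]
t 0.4 inc [-3.188, -2.6021, 0.3885, -0.0001, -0.0, -0.1002] F [-0.8 -0.8 -0.3] open 0.0929 q [ 1.25  0.13  1.49  0.    1.52 -0.09]
```

Request:
arm_command:
  increments:
    - [-0.99,-0.8,0,0,0,0]
    - [-0.99,-0.8,0,0,0,0]
    - [-0.99,-0.8,0,0,0,0]
    - [-0.99,-0.8,0,0,0,0]
    - [-0.99,-0.8,0,0,0,0]
  fingers: 0.1
  force: 20

```text
t: 1.02
tool_pos: [0.2959, 0.3801, 0.405]
orientation: [0.371, 3.118, -0.0]
force: [-0.1, 0.1, 0.7]
opening: 0.0478
gripper_force: 0.0
```

Request:
arm_command:
  increments:
    - [-0.99,-0.8,0,0,0,0]
    - [-0.99,-0.8,0,0,0,0]
    - [-0.99,-0.8,0,0,0,0]
    - [-0.99,-0.8,0,0,0,0]
    - [-0.99,-0.8,0,0,0,0]

```text
t: 1.65
tool_pos: [0.4514, 0.1792, 0.4048]
orientation: [0.37, 3.119, -0.001]
force: [0.0, 0.8, -0.9]
opening: 0.0419
gripper_force: 0.0
```

Request:
arm_command:
  increments:
    - [-0.99,-0.8,0,0,0,-0.1]
    - [-0.99,-0.8,0,0,0,-0.1]
    - [-0.99,-0.8,0,0,0,-0.1]
    - [-0.99,-0.8,0,0,0,-0.1]
    - [-0.99,-0.8,0,0,0,-0.1]

```text
t: 2.28
tool_pos: [0.6071, -0.0209, 0.4038]
orientation: [0.126, -3.138, -0.0]
force: [-0.4, 0.5, -0.2]
opening: 0.0419
gripper_force: 0.0
```

```bash
python3 -c "
from h import *
inc(G(-.056,0,.12),94.75)"
```

```text
t 2.27 inc [-0.1388, -0.1828, 0.5837, 0.0001, -0.0003, -0.0008] F [-0.4  0.5 -0.2] open 0.0419 q [-0.12  0.15  1.47 -0.    1.52 -1.77]
```

Request:
arm_command:
  increments:
    - [-0.14,-0.183,0.25,0,0,0]
    - [-0.14,-0.183,0.58,0,0,0]
    - [-0.14,-0.183,0.58,0,0,0]
    - [-0.14,-0.183,0.58,0,0,0]
    - [-0.14,-0.183,0.58,0,0,0]

```text
t: 2.9
tool_pos: [0.6377, -0.0529, 0.2926]
orientation: [-0.131, 3.134, -0.001]
force: [-0.3, 0.5, -0.1]
opening: 0.0416
gripper_force: 0.0
```

```bash
python3 -c "
from h import *
inc(G(-.056,0,.066),94.75)
a=grab('top')['image'][90:180,250:400];b=grab('scene')['image'][160:320,180:340]
cv2.imwrite('pics/pre.png',np.hstack([cv2.resize(a,(450,270)),cv2.resize(b,(270,270))])[:,:,::-1])"
```

```text
t 2.9 inc [0.0025, -0.0105, 0.298, -0.0004, 0.0016, 0.0002] F [-0.3  0.5 -0.1] open 0.0416 q [-0.16  0.31  1.49  0.    1.34 -1.82]
```

View pics/pre.png

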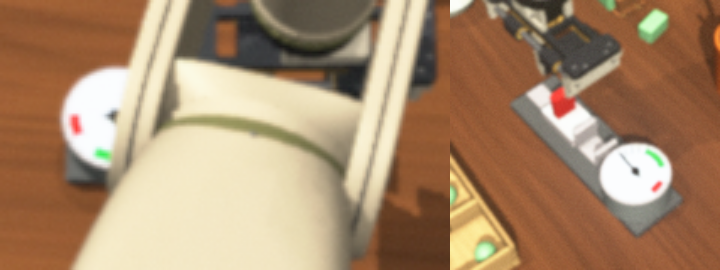

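The arm hides the gauge in the top view. The scene half shows the fingers above the red grip at (563,100), and the dial is visible at (633,172).

Request:
arm_command:
  increments:
    - [0,-0.01,0.15,0,0,0]
    - [0,-0.01,0.29,0,0,0]
    - [0,-0.01,0.29,0,0,0]
    - [0,-0.01,0.29,0,0,0]
    - [0,-0.01,0.29,0,0,0]

```text
t: 3.62
tool_pos: [0.6377, -0.0559, 0.2331]
orientation: [-0.129, 3.136, -0.001]
force: [0.2, -0.1, 0.0]
opening: 0.0421
gripper_force: 0.0
```

Request:
arm_command:
  increments:
    - [0,0,0,0,0,0]
    - [0,0,0,0,0,0]
    - [0,0,0,0,0,0]
    - [0,0,0,0,0,0]
    - [0,0,0,0,0,0]
  fingers: 1
  force: 30

```text
t: 4.25
tool_pos: [0.6368, -0.0561, 0.2308]
orientation: [-0.129, 3.139, -0.0]
force: [-1.2, -1.8, 1.1]
opening: 0.0141
gripper_force: 30.0
```

```bash
python3 -c "
from h import *
inc(G(-.102,0,.066),94.75)
p=np.array(read_state()['tool_pos'])[:2]-O; print(p@GX,p@GYv)"
```

```text
t 4.25 inc [-0.0048, -0.2256, -0.0107, -0.0001, 0.0, -0.0003] F [-1.2 -1.8  1.1] open 0.0141 q [-0.17  0.37  1.53 -0.    1.24 -1.82]
-0.056870877536377505 0.0009254843027753366
```

Request:
arm_command:
  increments:
    - [0,-0.045,0,0,0,0]
    - [0,-0.09,0,0,0,0]
    - [0,-0.135,0,0,0,0]
    - [0,-0.18,0,0,0,0]
    - [0,-0.222,0,0,0,0]

```text
t: 4.88
tool_pos: [0.6402, -0.0987, 0.2308]
orientation: [0.131, -3.138, -0.005]
force: [-3.4, 9.7, 5.1]
opening: 0.0137
gripper_force: 30.0
```

Request:
arm_command:
  increments:
    - [0,0,0,0,0,0]
    - [0,0,0,0,0,0]
    - [0,0,0,0,0,0]
    - [0,0,0,0,0,0]
    - [0,0,0,0,0,0]

```text
t: 5.5
tool_pos: [0.6403, -0.0995, 0.2308]
orientation: [0.13, -3.138, -0.002]
force: [-3.8, 4.4, 2.7]
opening: 0.0138
gripper_force: 30.0
```

Request:
arm_command:
  increments:
    - [0,0,0,0,0,0]
    - [0,0,0,0,0,0]
    - [0,0,0,0,0,0]
    - [0,0,-0.3,0,0,0]
    - [0,0,-0.6,0,0,0]
  fingers: 0.1

```text
t: 6.12
tool_pos: [0.6399, -0.1001, 0.351]
orientation: [0.129, -3.137, -0.001]
force: [0.8, -1.0, 0.1]
opening: 0.0417
gripper_force: 0.0
```

```bash
python3 -c "
from h import *
p=np.array(read_state()['tool_pos'])[:2]-O; print(p@GX,p@GYv)
c=grab('scene')
for ce,st in redtop(c):
    if 220<ce[0]<260 and 195<ce[1]<235: print(ce,st)
inc(np.r_[.437,-.217,.24],2)"
```

```text
-0.10105677686421362 0.001438710980602745
[235.2037037  207.37962963] [227 198  16  20 216]
t 6.17 inc [1.0673, -0.4968, -0.2323, 0.0019, 0.0037, 0.5151] F [ 2.6 -0.8  7.9] open 0.0416 q [-0.23  0.28  1.4  -0.    1.45 -1.89]
```

Request:
arm_command:
  increments:
    - [0.3,-0.15,-0.23,0,0,0.06]
    - [0.6,-0.3,-0.23,0,0,0.12]
    - [0.8,-0.4,-0.23,0,0,0.18]
    - [1,-0.5,-0.23,0,0,0.24]
    - [1,-0.5,-0.23,0,0,0.29]
  fingers: -1

```text
t: 6.8
tool_pos: [0.447, -0.2178, 0.3969]
orientation: [1.278, 2.869, -0.001]
force: [0.0, 0.4, 0.7]
opening: 0.0874
gripper_force: 0.0
```

```bash
python3 -c "
from h import *
inc(np.r_[.438,-.216,.13],2)
c=grab('top','t2.png')"
```

```text
t 6.8 inc [0.0375, -0.0272, 0.4996, -0.0001, 0.0004, 0.2221] F [0.  0.4 0.7] open 0.0874 q [-0.56 -0.15  1.78 -0.    1.51 -1.29]
```

```bash
python3 -c "
from h import *
np.set_printoptions(precision=4,suppress=True)
c=grab('scene')
T=lambda x,y:(170+(x+.5)/2.5-.5,95+(y+.5)/2.5-.5)
S=lambda x,y:(200+(x+.5)/2.7-.5,105+(y+.5)/2.7-.5)
t=grab('top')
P=dict(a=(180,127),b=(228,97),c=(248,119),d=(202,148))
for k,p in P.items(): print(k,onz(c,*S(*p),.044))
print(tri(t,T(577,266),c,S(180,127)),tri(t,T(614,266),c,S(202,148)))
for p in ((577,266),(614,266),(612,328)): print(onz(t,*T(*p),.044))
b=c['image'][105:185,230:330]; cv2.imwrite('pics/j.png',cv2.resize(b,(700,560),interpolation=cv2.INTER_CUBIC)[:,:,::-1])"
```

```text
a [ 0.4693 -0.2254  0.044 ]
b [ 0.4086 -0.2311  0.044 ]
c [ 0.411  -0.1942  0.044 ]
d [ 0.4685 -0.1892  0.044 ]
(array([ 0.4723, -0.2024,  0.0605]), np.float64(0.018636540645964338)) (array([ 0.4651, -0.226 ,  0.0197]), np.float64(0.034685762920817445))
[ 0.469  -0.1983  0.044 ]
[ 0.472  -0.2347  0.044 ]
[ 0.41   -0.2353  0.044 ]
```

View pics/j.png

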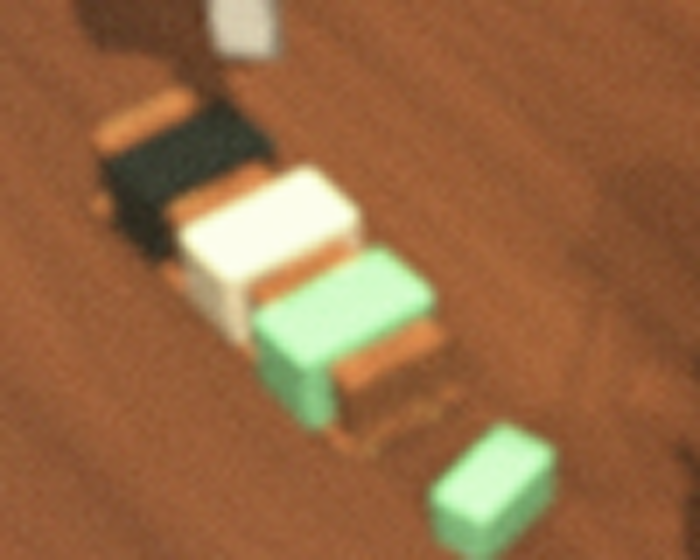

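The crop shows the jade's top face with corners at (253,322), (378,247), (437,298) and (303,372). My previous pairing swapped the corners, so I'll pair them again.

```bash
python3 -c "
from h import *
np.set_printoptions(precision=4,suppress=True)
c=grab('scene');t=grab('top')
T=lambda x,y:(170+(x+.5)/2.5-.5,95+(y+.5)/2.5-.5)
J=lambda x,y:(230+(x+.5)/7-.5,105+(y+.5)/7-.5)
for p,q in (((614,266),(253,322)),((577,266),(303,372)),((613,327),(378,247)),((576,327),(437,298))): print(tri(t,T(*p),c,J(*q)),onz(c,*J(*q),.044))
inc(np.r_[.440,-.213,.13],3)"
```

```text
(array([ 0.4699, -0.2325,  0.0441]), np.float64(0.0058671662880035)) [ 0.4682 -0.2299  0.044 ]
(array([ 0.4685, -0.1978,  0.0439]), np.float64(0.0013555686875944921)) [ 0.4682 -0.1971  0.044 ]
(array([ 0.4097, -0.2348,  0.0453]), np.float64(0.0032506824954699706)) [ 0.4081 -0.2344  0.044 ]
(array([ 0.4072, -0.1993,  0.0441]), np.float64(0.002303740658567359)) [ 0.4066 -0.1984  0.044 ]
t 7.05 inc [0.0437, -0.0251, 0.4985, 0.0, 0.0, 0.2209] F [-0.1 -0.6 -0.1] open 0.0931 q [-0.55 -0.14  1.77  0.    1.51 -1.3 ]
```

Request:
arm_command:
  increments:
    - [0.038,-0.025,0,0,0,0.06]
    - [0.038,-0.025,0.1,0,0,0.12]
    - [0.038,-0.025,0.25,0,0,0.18]
    - [0.038,-0.025,0.4,0,0,0.222]
    - [0.038,-0.025,0.5,0,0,0.222]

```text
t: 7.68
tool_pos: [0.4406, -0.2133, 0.2949]
orientation: [-2.167, -2.272, 0.001]
force: [-0.4, -0.1, 0.3]
opening: 0.093
gripper_force: 0.0
```

```bash
python3 -c "
from h import *
inc(np.r_[.4388,-.2161,.030],2.3)"
```

```text
t 7.67 inc [-0.0143, -0.0089, 0.4896, -0.0005, -0.0003, 0.0022] F [-0.4 -0.1  0.3] open 0.093 q [-0.56 -0.09  1.91 -0.    1.32 -0.6 ]
```

Request:
arm_command:
  increments:
    - [-0.014,-0.009,0.1,0,0,0]
    - [-0.014,-0.009,0.25,0,0,0]
    - [-0.014,-0.009,0.4,0,0,0]
    - [-0.014,-0.009,0.49,0,0,0]
    - [-0.014,-0.009,0.49,0,0,0]

```text
t: 8.3
tool_pos: [0.4384, -0.2162, 0.1973]
orientation: [-2.167, -2.27, 0.001]
force: [0.7, -0.5, -0.3]
opening: 0.093
gripper_force: 0.0
```

```bash
python3 -c "
from h import *
inc(np.r_[.4388,-.2161,.030],2.3)"
```

```text
t 8.3 inc [0.0005, 0.0019, 0.0017, -0.0008, -0.0006, 0.002] F [ 0.7 -0.5 -0.3] open 0.093 q [-0.56  0.04  1.98 -0.    1.12 -0.61]
```

Request:
arm_command:
  increments:
    - [0,0,0,0,0,0]
    - [0,0,0,0,0,0]
    - [0,0,0,0,0,0]
    - [0,0,0,0,0,0]
    - [0,0,0,0,0,0]
  fingers: 1
  force: 25

```text
t: 8.93
tool_pos: [0.439, -0.217, 0.1993]
orientation: [2.171, 2.27, 0.0]
force: [-1.9, 0.6, 4.6]
opening: 0.06
gripper_force: 24.9
```

Request:
arm_command:
  increments:
    - [0,0,-0.05,0,0,0]
    - [0,0,-0.15,0,0,0]
    - [0,0,-0.35,0,0,0]
    - [0,0,-0.65,0,0,0]
    - [0,0,-0.95,0,0,0]

```text
t: 9.55
tool_pos: [0.4382, -0.2165, 0.3903]
orientation: [-2.17, -2.27, 0.0]
force: [1.4, 0.2, -2.4]
opening: 0.0601
gripper_force: 24.9
```

```bash
python3 -c "
from h import *
inc(np.r_[.436,.2455,.26],-8.2)"
```

```text
t 9.55 inc [2.3082, 0.0919, -0.182, -0.0004, -0.0002, 0.0598] F [ 1.4  0.2 -2.4] open 0.0601 q [-0.56 -0.17  1.81  0.    1.5  -0.61]
```

Request:
arm_command:
  increments:
    - [0.2,0.01,-0.18,0,0,0]
    - [0.5,0.02,-0.18,0,0,0]
    - [0.8,0.03,-0.18,0,0,0]
    - [1,0.04,-0.18,0,0,0]
    - [1,0.04,-0.18,0,0,0]

```text
t: 10.18
tool_pos: [0.4374, -0.0143, 0.4249]
orientation: [-2.166, -2.275, -0.001]
force: [-0.2, -1.5, -2.4]
opening: 0.06
gripper_force: 24.9
```

Request:
arm_command:
  increments:
    - [0.3,0.01,0,0,0,0]
    - [0.6,0.02,0,0,0,0]
    - [0.9,0.03,0,0,0,0]
    - [1,0.04,0,0,0,0.03]
    - [1,0.04,0,0,0,0.06]

```text
t: 10.8
tool_pos: [0.4369, 0.1843, 0.4245]
orientation: [-2.376, -2.055, 0.002]
force: [-1.1, 0.4, -2.8]
opening: 0.0601
gripper_force: 24.9
```

```bash
python3 -c "
from h import *
inc(np.r_[.436,.2455,.15],-8.2)
c=grab('scene');t=grab('top')
cv2.imwrite('pics/carry.png',np.hstack([c['image'][100:350,250:550],t['image'][60:310,120:420]])[:,:,::-1])"
```

```text
t 10.8 inc [0.3025, -0.0483, 0.5372, -0.0003, 0.0002, -0.0005] F [-1.1  0.4 -2.8] open 0.0601 q [ 0.29 -0.22  1.8  -0.    1.57  0.44]
```

View pics/carry.png

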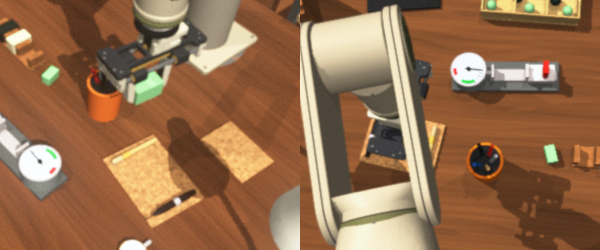

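The jade is held level with the pad clear, and the gauge jaw is open in the top half.

Request:
arm_command:
  increments:
    - [0.2,-0.03,0,0,0,0]
    - [0.3,-0.048,0.2,0,0,0]
    - [0.303,-0.048,0.4,0,0,0]
    - [0.303,-0.048,0.54,0,0,0]
    - [0.303,-0.048,0.54,0,0,0]

```text
t: 11.52
tool_pos: [0.4354, 0.2435, 0.3141]
orientation: [-2.373, -2.056, 0.009]
force: [-0.3, 0.5, -1.6]
opening: 0.0598
gripper_force: 24.9
```

```bash
python3 -c "
from h import *
inc(np.r_[.436,.2455,.0325],-8.2)"
```

```text
t 11.53 inc [0.0121, 0.0044, 0.573, -0.0015, 0.001, 0.0] F [-0.3  0.5 -1.6] open 0.0598 q [ 0.41 -0.08  1.87 -0.    1.36  0.55]
```

Request:
arm_command:
  increments:
    - [0.01,0.004,0.2,0,0,0]
    - [0.01,0.004,0.4,0,0,0]
    - [0.01,0.004,0.52,0,0,0]
    - [0.01,0.004,0.55,0,0,0]
    - [0.01,0.004,0.57,0,0,0]

```text
t: 12.15
tool_pos: [0.4383, 0.2468, 0.2044]
orientation: [2.375, 2.056, 0.004]
force: [0.6, 0.1, -2.4]
opening: 0.0603
gripper_force: 24.9
```

Request:
arm_command:
  increments:
    - [0,0,0,0,0,0]
    - [0,0,0,0,0,0]
    - [0,0,0,0,0,0]
    - [0,0,0,0,0,0]
    - [0,0,0,0,0,0]

```text
t: 12.78
tool_pos: [0.4372, 0.2467, 0.2028]
orientation: [2.375, 2.056, 0.0]
force: [-0.6, 0.0, -3.0]
opening: 0.0597
gripper_force: 24.9
```

Request:
arm_command:
  increments:
    - [0,0,0.006,0,0,0]
    - [0,0,0.012,0,0,0]
    - [0,0,0.016,0,0,0]
    - [0,0,0.019,0,0,0]
    - [0,0,0.019,0,0,0]

```text
t: 13.4
tool_pos: [0.4372, 0.2467, 0.1993]
orientation: [-2.375, -2.056, 0.0]
force: [-3.4, -1.1, 5.1]
opening: 0.0601
gripper_force: 24.9
```

Contact. Opening to about 80 mm and rising.

Request:
arm_command:
  increments:
    - [0,0,0,0,0,0]
    - [0,0,0,0,0,0]
    - [0,0,0,0,0,0]
    - [0,0,-0.1,0,0,0]
    - [0,0,-0.3,0,0,0]
  fingers: -0.8

```text
t: 14.02
tool_pos: [0.4362, 0.2462, 0.2576]
orientation: [-2.374, -2.055, 0.006]
force: [0.2, 0.7, 1.1]
opening: 0.0833
gripper_force: 0.0
```

Request:
arm_command:
  increments:
    - [0,0,-0.1,0,0,-0.05]
    - [0,0,-0.1,0,0,-0.1]
    - [0,0,-0.1,0,0,-0.15]
    - [0,0,-0.1,0,0,-0.2]
    - [0,0,-0.1,0,0,-0.25]
  fingers: -0.3

```text
t: 14.65
tool_pos: [0.4372, 0.2467, 0.2789]
orientation: [1.4, 2.812, 0.0]
force: [0.5, 0.9, -0.3]
opening: 0.0604
gripper_force: 0.0
```

Request:
arm_command:
  increments:
    - [0,0,0,0,0,-0.05]
    - [0,0,0,0,0,-0.1]
    - [0,0,0,0,0,-0.15]
    - [0,0,0,0,0,-0.2]
    - [0,0,0,0,0,-0.25]

```text
t: 15.28
tool_pos: [0.4372, 0.2467, 0.2789]
orientation: [0.218, 3.134, 0.0]
force: [-0.6, 1.2, -0.4]
opening: 0.0607
gripper_force: 0.0
```

```bash
python3 -c "
from h import *
inc(np.r_[.4372,.2467,.0315],81.8)
c=grab('scene')
cv2.imwrite('pics/onpad.png',cv2.resize(c['image'][200:340,330:480],None,fx=4,fy=4,interpolation=2)[:,:,::-1])"
```

```text
t 15.28 inc [0.0001, -0.0, 0.402, 0.0, 0.0, 0.0014] F [-0.6  1.2 -0.4] open 0.0607 q [ 0.41 -0.04  1.9   0.    1.28 -1.02]
```

View pics/onpad.png

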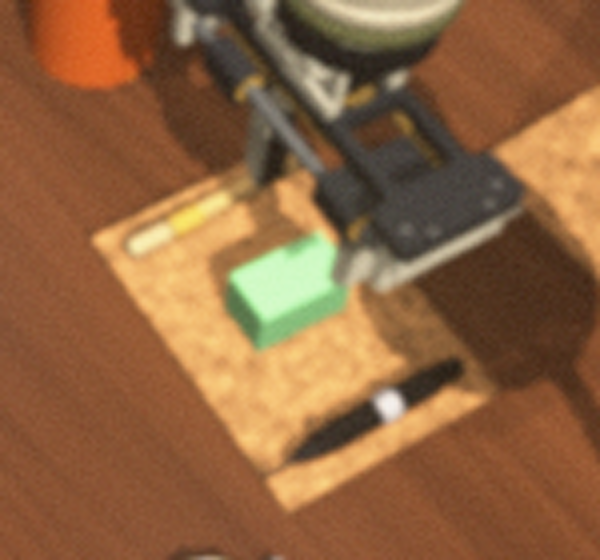

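The jade stands clear on the pad at (285,290) with both tools undisturbed and the fingers straddling its long sides. Descend and grip.

Request:
arm_command:
  increments:
    - [0,0,0.1,0,0,0]
    - [0,0,0.22,0,0,0]
    - [0,0,0.32,0,0,0]
    - [0,0,0.38,0,0,0]
    - [0,0,0.4,0,0,0]

```text
t: 15.95
tool_pos: [0.437, 0.2466, 0.1983]
orientation: [-0.227, -3.132, 0.001]
force: [-0.1, 0.6, -0.3]
opening: 0.0603
gripper_force: 0.0
```

Request:
arm_command:
  increments:
    - [0,0,0,0,0,0]
    - [0,0,0,0,0,0]
    - [0,0,0,0,0,0]
    - [0,0,0,0,0,0]
    - [0,0,0,0,0,0]
  fingers: 1
  force: 25

```text
t: 16.58
tool_pos: [0.4375, 0.2468, 0.1996]
orientation: [0.226, 3.132, 0.001]
force: [-0.6, -1.0, 6.1]
opening: 0.0343
gripper_force: 25.0
```

Request:
arm_command:
  increments:
    - [0,0,-0.05,0,0,0]
    - [0,0,-0.15,0,0,0]
    - [0,0,-0.35,0,0,0]
    - [0,0,-0.65,0,0,0]
    - [0,0,-0.95,0,0,0]

```text
t: 17.2
tool_pos: [0.4365, 0.2465, 0.3904]
orientation: [-0.226, -3.132, 0.001]
force: [0.9, 0.1, -2.0]
opening: 0.0334
gripper_force: 25.0
```

```bash
python3 -c "
from h import *
inc(G(-.011,0,.22),4.75)"
```

```text
t 17.2 inc [-1.1606, -1.1291, 0.0164, -0.0004, -0.0002, 0.4278] F [ 0.9  0.1 -2. ] open 0.0334 q [ 0.41 -0.13  1.78  0.    1.5  -1.02]
```

Request:
arm_command:
  increments:
    - [-0.25,-0.25,0,0,0,0.05]
    - [-0.5,-0.5,0,0,0,0.1]
    - [-0.75,-0.75,0,0,0,0.15]
    - [-1,-1,0,0,0,0.2]
    - [-1,-1,0,0,0,0.25]

```text
t: 17.82
tool_pos: [0.6074, 0.0173, 0.3886]
orientation: [-1.418, -2.803, 0.001]
force: [0.7, 1.1, -2.2]
opening: 0.0339
gripper_force: 25.0
```

```bash
python3 -c "
from h import *
inc(G(-.011,0,.15),4.75)"
```

```text
t 17.82 inc [-0.1894, 0.0255, 0.358, -0.0003, 0.0, 0.1754] F [ 0.7  1.1 -2.2] open 0.0339 q [-0.06  0.16  1.49 -0.    1.5  -0.69]
```

Request:
arm_command:
  increments:
    - [-0.1,0.013,0,0,0,0.05]
    - [-0.19,0.026,0,0,0,0.1]
    - [-0.19,0.026,0.15,0,0,0.15]
    - [-0.19,0.026,0.28,0,0,0.175]
    - [-0.19,0.026,0.36,0,0,0.175]

```text
t: 18.45
tool_pos: [0.6327, -0.0072, 0.315]
orientation: [-2.115, -2.32, 0.003]
force: [0.2, -0.2, -2.4]
opening: 0.0339
gripper_force: 25.0
```

```bash
python3 -c "
from h import *
inc(G(-.011,0,.06),4.75)
c=grab('scene');t=grab('top')
cv2.imwrite('pics/overbed.png',np.hstack([cv2.resize(c['image'][160:310,200:340],(467,500),interpolation=2),cv2.resize(t['image'][90:190,260:320],(300,500),interpolation=2)])[:,:,::-1])"
```

```text
t 18.45 inc [-0.016, 0.0059, 0.4397, -0.0009, -0.0002, 0.003] F [ 0.2 -0.2 -2.4] open 0.0339 q [-0.09  0.27  1.49  0.    1.38 -0.18]
```

View pics/overbed.png

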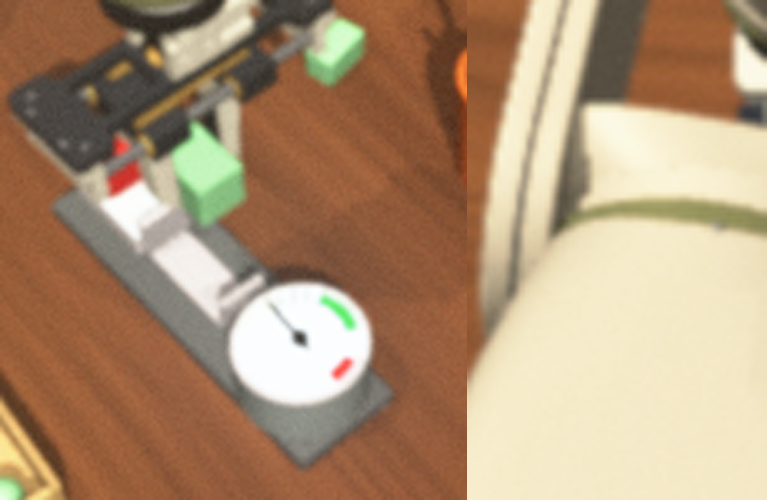

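```bash
python3 -c "
from h import *
c=grab('scene'); p=np.array(read_state()['tool_pos']); print((p[:2]-O)@GX,(p[:2]-O)@GYv)
gx=(p[:2]-O)@GX; gy=(p[:2]-O)@GYv; zb=p[2]-.1985+.008
for X in(-.03,.03):
  for Y in(-.017,.017):
    for z in(0,.036):
      q=proj(c,G(gx+X,gy+Y,zb+z)); print(X,Y,z,((q-[200,160])*3.335).round(0))
"
```

```text
-0.007785465314111638 0.0006714177229741956
-0.03 -0.017 0 [140. 172.]
-0.03 -0.017 0.036 [133. 136.]
-0.03 0.017 0 [182. 144.]
-0.03 0.017 0.036 [176. 108.]
0.03 -0.017 0 [198. 228.]
0.03 -0.017 0.036 [193. 193.]
0.03 0.017 0 [240. 198.]
0.03 0.017 0.036 [236. 163.]
```

```bash
python3 -c "
from h import *
c=grab('scene'); p=np.array(read_state()['tool_pos'])
im=c['image'].astype(int); m=((im[:,:,1]-im[:,:,0]>15)&(im[:,:,1]>80)).astype(np.uint8); m[:,:245]=0;m[:,280:]=0;m[:195]=0;m[235:]=0
k=max(cv2.findContours(m,0,1)[0],key=cv2.contourArea);print(cv2.boundingRect(k),cv2.approxPolyDP(k,1.2,True)[:,0].tolist())
gx=(p[:2]-O)@GX; gy=(p[:2]-O)@GYv; zb=p[2]-.1985+.008
for X in(-.03,.03):
  for Y in(-.017,.017):
    for z in(0,.036): print(X,Y,z,proj(c,G(gx+X,gy+Y,zb+z)).round(1))
cv2.imwrite('pics/z.png',cv2.resize(c['image'][190:240,235:285],(600,600),interpolation=2)[:,:,::-1])
"
```

```text
(251, 196, 22, 32) [[257, 196], [256, 201], [251, 205], [255, 222], [260, 227], [263, 227], [272, 219], [272, 210], [260, 197]]
-0.03 -0.017 0 [241.6 211.3]
-0.03 -0.017 0.036 [239.6 200.6]
-0.03 0.017 0 [254.3 202.9]
-0.03 0.017 0.036 [252.6 192.1]
0.03 -0.017 0 [259.1 228. ]
0.03 -0.017 0.036 [257.5 217.5]
0.03 0.017 0 [271.8 219.2]
0.03 0.017 0.036 [270.6 208.6]
```

View pics/z.png

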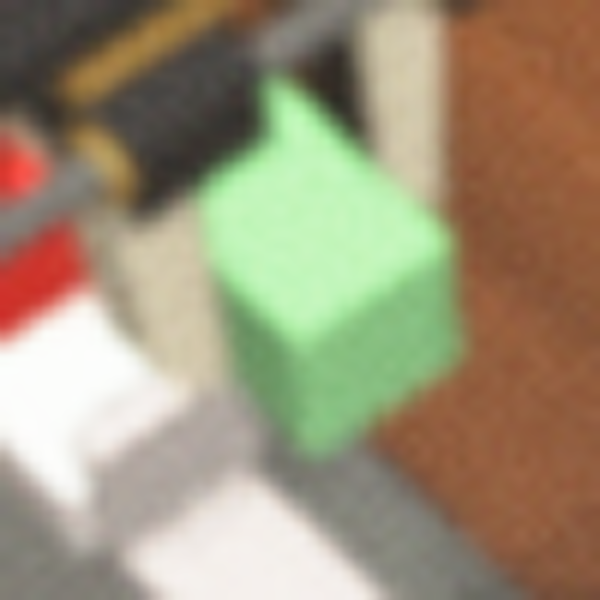

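Jade corners in the picture (bottom (312,458), right (462,350)) lie within about 2 px of the prediction. I'll apply a small correction and lower it.

Request:
arm_command:
  increments:
    - [-0.024,0.01,0.1,0,0,0.003]
    - [-0.024,0.01,0.22,0,0,0.003]
    - [-0.024,0.01,0.32,0,0,0.003]
    - [-0.024,0.01,0.38,0,0,0.003]
    - [-0.024,0.01,0.42,0,0,0.003]

```text
t: 19.27
tool_pos: [0.6358, -0.0119, 0.2321]
orientation: [-2.128, -2.311, 0.001]
force: [-0.3, 0.3, -2.6]
opening: 0.0337
gripper_force: 25.0
```

```bash
python3 -c "
from h import *
inc(G(-.0125,-.0012,.0435),4.75)
c=grab('scene');cv2.imwrite('pics/bed2.png',cv2.resize(c['image'][190:270,225:305],(600,600),interpolation=2)[:,:,::-1])
"
```

```text
t 19.27 inc [0.0013, -0.0024, 0.1081, -0.0002, -0.0, -0.0002] F [-0.3  0.3 -2.6] open 0.0337 q [-0.1   0.36  1.54 -0.    1.24 -0.18]
```

View pics/bed2.png

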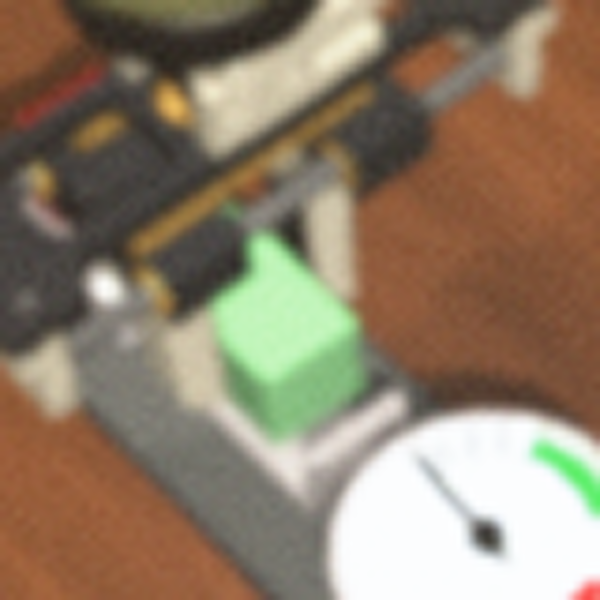

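Laterally, the jade is centred against the anvil at (300..405, 395..460), about 11 mm from its face. The needle is free. Lower it.

Request:
arm_command:
  increments:
    - [0,0,0.05,0,0,0]
    - [0,0,0.075,0,0,0]
    - [0,0,0.085,0,0,0]
    - [0,0,0.09,0,0,0]
    - [0,0,0.095,0,0,0]

```text
t: 19.95
tool_pos: [0.636, -0.0119, 0.2142]
orientation: [2.128, 2.311, 0.001]
force: [0.5, -0.9, -1.9]
opening: 0.0341
gripper_force: 25.0
```

Request:
arm_command:
  increments:
    - [0,0,0.003,0,0,0]
    - [0,0,0.006,0,0,0]
    - [0,0,0.009,0,0,0]
    - [0,0,0.011,0,0,0]
    - [0,0,0.011,0,0,0]

```text
t: 20.58
tool_pos: [0.6358, -0.0118, 0.2117]
orientation: [2.128, 2.311, 0.0]
force: [-0.3, -0.5, -2.7]
opening: 0.0339
gripper_force: 25.0
```

Request:
arm_command:
  increments:
    - [0,0,0.004,0,0,0]
    - [0,0,0.007,0,0,0]
    - [0,0,0.01,0,0,0]
    - [0,0,0.01,0,0,0]
    - [0,0,0.01,0,0,0]

```text
t: 21.2
tool_pos: [0.6359, -0.0118, 0.2116]
orientation: [2.128, 2.311, -0.0]
force: [-8.6, 0.2, 12.5]
opening: 0.0339
gripper_force: 25.0
```

Request:
arm_command:
  increments:
    - [0,0,-0.005,0,0,0]
    - [0,0,-0.005,0,0,0]
    - [0,0,-0.005,0,0,0]
    - [0,0,-0.1,0,0,0]
    - [0,0,-0.3,0,0,0]
  fingers: -0.3

```text
t: 21.82
tool_pos: [0.6349, -0.0117, 0.269]
orientation: [-2.126, -2.309, 0.004]
force: [-0.1, -0.3, -0.3]
opening: 0.0608
gripper_force: 0.0
```

Request:
arm_command:
  increments:
    - [0,0,-0.2,0,0,0]
    - [-0.2,0,-0.3,0,0,-0.05]
    - [-0.4,0,-0.3,0,0,-0.1]
    - [-0.45,0,-0.3,0,0,-0.15]
    - [-0.45,0,-0.3,0,0,-0.2]
  fingers: 0.1

```text
t: 22.45
tool_pos: [0.6433, -0.1029, 0.3314]
orientation: [1.304, 2.856, 0.0]
force: [0.3, -0.5, -0.1]
opening: 0.0419
gripper_force: 0.0
```

```bash
python3 -c "
from h import *
inc(G(-.101,0,.15),94.75)
c=grab('scene');cv2.imwrite('pics/bed3.png',cv2.resize(c['image'][180:280,220:320],(600,600),interpolation=2)[:,:,::-1])
"
```

```text
t 22.45 inc [0.0177, 0.0025, 0.0721, 0.0, 0.0005, -0.2991] F [ 0.3 -0.5 -0.1] open 0.0419 q [-0.24  0.31  1.42 -0.    1.41 -0.95]
```

I have viewed 11 pictures, one over the limit of 10. I won't view any more and will check by numbers only from here.

Request:
arm_command:
  increments:
    - [0.018,0.0025,0.072,0,0,-0.06]
    - [0.018,0.0025,0.072,0,0,-0.12]
    - [0.018,0.0025,0.072,0,0,-0.18]
    - [0.018,0.0025,0.072,0,0,-0.24]
    - [0.018,0.0025,0.072,0,0,-0.297]

```text
t: 23.12
tool_pos: [0.6414, -0.0983, 0.3166]
orientation: [-0.12, 3.138, -0.0]
force: [0.1, 0.4, -0.5]
opening: 0.0419
gripper_force: 0.0
```

```bash
cat > dial.py <<'E'
from h import *
def dial(c=None):
    c=c if c is not None else grab('scene')
    P0=G(.094,0,.062)+np.r_[0.0024*GX,0]
    # rectify dial plane: radial darkness profile around the dial centre, angle clockwise from gauge -x
    g=cv2.cvtColor(c['image'],cv2.COLOR_RGB2GRAY).astype(np.float32)
    th=np.arange(-.6,3.6,.02); rs=np.arange(.014,.030,.001)
    uv=np.array([[proj(c,P0+np.r_[r*(-np.cos(t)*GX+np.sin(t)*GYv),0]) for r in rs] for t in th]).astype(np.float32)
    v=cv2.remap(g,uv[:,:,0],uv[:,:,1],1).mean(1); i=int(v.argmin())
    w=np.clip(np.median(v)-v,0,None); k=slice(max(0,i-8),i+9)
    return round(float((th[k]*w[k]).sum()/w[k].sum()),2),round(float(v[i]),0),round(float(np.median(v)),0)
if __name__=='__main__':
    c=grab('scene'); print('dial',dial(c))
    inc(G(-.101,0,.066),94.75)
    im=c['image'].astype(int); m=((im[:,:,1]-im[:,:,0]>15)&(im[:,:,1]>80)).astype(np.uint8); m[:,:235]=0;m[:,290:]=0;m[:195]=0;m[253:]=0
    k=max(cv2.findContours(m,0,1)[0],key=cv2.contourArea)
    print(cv2.contourArea(k),cv2.approxPolyDP(k,1.2,True)[:,0].tolist())
    for X in(-.03,.03):
        for Y in(-.017,.017):
            for z in(.02,.056): print(X,Y,z,proj(c,G(-.0125+X,-.001+Y,z)).round(1))
    r=[x for x in redtop(c) if 220<x[0][0]<260 and 195<x[0][1]<235]; print('red',r)
E
python3 dial.py
```

```text
dial (0.16, 208.0, 253.0)
t 23.18 inc [0.0013, -0.0079, 0.4181, -0.0001, 0.0004, 0.001] F [0.3 0.1 0.1] open 0.0419 q [-0.23  0.31  1.44 -0.    1.39 -1.89]
526.5 [[255, 222], [245, 229], [246, 236], [249, 242], [259, 252], [265, 252], [265, 249], [273, 243], [273, 238], [259, 223]]
-0.03 -0.017 0.02 [245.3 239.2]
-0.03 -0.017 0.056 [243.6 229.9]
-0.03 0.017 0.02 [257.  231.1]
-0.03 0.017 0.056 [255.6 221.8]
0.03 -0.017 0.02 [261.6 255.4]
0.03 -0.017 0.056 [260.2 246.3]
0.03 0.017 0.02 [273.4 246.9]
0.03 0.017 0.056 [272.3 237.7]
red [(array([235.09478673, 207.51658768]), array([227, 199,  16,  19, 211], dtype=int32))]
```

Request:
arm_command:
  increments:
    - [0,-0.008,0.12,0,0,0]
    - [0,-0.008,0.25,0,0,0]
    - [0,-0.008,0.36,0,0,0]
    - [0,-0.008,0.415,0,0,0]
    - [0,-0.008,0.415,0,0,0]

```text
t: 23.8
tool_pos: [0.6411, -0.1, 0.2316]
orientation: [0.113, -3.138, -0.001]
force: [0.8, -0.6, 1.0]
opening: 0.0421
gripper_force: 0.0
```

Request:
arm_command:
  increments:
    - [0,0,0,0,0,0]
    - [0,0,0,0,0,0]
    - [0,0,0,0,0,0]
    - [0,0,0,0,0,0]
    - [0,0,0,0,0,0]
  fingers: 1
  force: 30

```text
t: 24.42
tool_pos: [0.6416, -0.0998, 0.2331]
orientation: [-0.115, 3.138, 0.0]
force: [-0.1, 3.2, 5.3]
opening: 0.0139
gripper_force: 30.0
```

```bash
python3 -c "
from h import *
from dial import dial
print(dial()); p=np.array(read_state()['tool_pos'])[:2]-O; print(p@GX,p@GYv); inc(G(-.08,.0015,.066),94.75)"
```

```text
(0.16, 207.0, 253.0)
-0.10088063508340685 -0.00028333869414240166
t 24.48 inc [0.0099, 0.1043, 0.0004, 0.0001, 0.0003, -0.0031] F [-0.9  2.9  4.9] open 0.0137 q [-0.23  0.4   1.5   0.    1.25 -1.88]
```

Request:
arm_command:
  increments:
    - [0,0.025,0,0,0,0]
    - [0,0.05,0,0,0,0]
    - [0,0.075,0,0,0,0]
    - [0,0.1,0,0,0,0]
    - [0,0.1,0,0,0,0]

```text
t: 25.1
tool_pos: [0.6402, -0.0816, 0.2331]
orientation: [-0.113, 3.138, -0.005]
force: [-0.1, -6.3, 3.3]
opening: 0.0139
gripper_force: 30.0
```

```bash
python3 -c "
from h import *
from dial import dial
print(dial()); s=read_state();p=np.array(s['tool_pos'])[:2]-O; print(p@GX,p@GYv,s['force'])"
```

```text
(0.16, 207.0, 253.0)
-0.08265159646631537 -0.0003433752019256546 [-0.07237485 -6.88778908  3.64426251]
```

Request:
arm_command:
  increments:
    - [0,0.005,0,0,0,0]
    - [0,0.01,0,0,0,0]
    - [0,0.015,0,0,0,0]
    - [0,0.02,0,0,0,0]
    - [0,0.02,0,0,0,0]

```text
t: 25.78
tool_pos: [0.6399, -0.078, 0.2331]
orientation: [-0.113, 3.138, -0.005]
force: [-0.7, -9.4, 3.0]
opening: 0.0137
gripper_force: 30.0
```

```bash
python3 -c "
from h import *
from dial import dial
print(dial()); s=read_state();p=np.array(s['tool_pos'])[:2]-O; print(p@GX,p@GYv,s['force'])"
```

```text
(0.21, 207.0, 253.0)
-0.07906024101971394 -0.0003547912040908229 [-0.79302886 -8.9156224   4.814464  ]
```

Request:
arm_command:
  increments:
    - [0,0.004,0,0,0,0]
    - [0,0.008,0,0,0,0]
    - [0,0.012,0,0,0,0]
    - [0,0.016,0,0,0,0]
    - [0,0.02,0,0,0,0]

```text
t: 26.45
tool_pos: [0.6396, -0.0745, 0.2331]
orientation: [-0.113, 3.138, -0.006]
force: [0.2, -10.7, 3.1]
opening: 0.0141
gripper_force: 30.0
```

```bash
python3 -c "
from h import *
from dial import dial
print(dial()); s=read_state();p=np.array(s['tool_pos'])[:2]-O; print(p@GX,p@GYv,s['force'])"
```

```text
(0.88, 209.0, 253.0)
-0.07540609979174537 -0.00039841013745700886 [  0.25710964 -11.71178619   3.49964256]
```

Request:
arm_command:
  increments:
    - [0,0.004,0,0,0,0]
    - [0,0.008,0,0,0,0]
    - [0,0.012,0,0,0,0]
    - [0,0.014,0,0,0,0]
    - [0,0.014,0,0,0,0]

```text
t: 27.12
tool_pos: [0.6394, -0.072, 0.2331]
orientation: [-0.112, 3.138, -0.007]
force: [0.1, -12.3, 3.4]
opening: 0.0139
gripper_force: 30.0
```

```bash
cat > sect.py <<'E'
from h import *
# green and red sector angles seen in the same frame as dial(), as a check on its zero
c=grab('scene'); P0=G(.094,0,.062)+np.r_[0.0024*GX,0]
im=c['image'].astype(int)
from scipy.ndimage import map_coordinates as mc
for t in np.arange(-.4,3.4,.2):
    q=[proj(c,P0+np.r_[r*(-np.cos(t)*GX+np.sin(t)*GYv),0]) for r in (.012,.018,.024,.028,.032,.035)]
    print(round(t,1),[tuple(im[int(round(v)),int(round(u))]) and tuple(int(x) for x in im[int(round(v)),int(round(u))]) for u,v in q])
E
python3 -c "
from h import *
from dial import dial
print(dial()); s=read_state();p=np.array(s['tool_pos'])[:2]-O; print(p@GX,p@GYv,s['force'])"; python3 sect.py
```

```text
(1.43, 204.0, 253.0)
-0.0729521839570735 -0.0004080325113444509 [  1.15496517 -13.04575208   3.12797561]
-0.4 [(252, 253, 254), (252, 253, 254), (252, 253, 254), (252, 253, 254), (252, 253, 254), (252, 253, 254)]
-0.2 [(252, 253, 254), (252, 253, 254), (252, 253, 254), (252, 253, 254), (252, 253, 254), (252, 253, 254)]
0.0 [(250, 252, 253), (252, 253, 254), (252, 253, 254), (252, 253, 254), (250, 252, 253), (251, 253, 254)]
0.2 [(244, 248, 249), (252, 253, 254), (252, 253, 254), (252, 253, 254), (251, 252, 253), (248, 251, 252)]
0.4 [(247, 250, 252), (252, 253, 254), (252, 253, 253), (252, 253, 254), (249, 251, 252), (249, 251, 252)]
0.6 [(238, 241, 242), (252, 253, 254), (252, 253, 254), (252, 253, 254), (247, 249, 251), (245, 248, 250)]
0.8 [(235, 238, 239), (252, 253, 254), (252, 253, 254), (252, 253, 254), (249, 251, 252), (245, 248, 250)]
1.0 [(232, 234, 233), (252, 253, 254), (252, 253, 254), (251, 253, 254), (247, 252, 252), (249, 252, 253)]
1.2 [(213, 216, 213), (243, 246, 248), (252, 253, 254), (252, 253, 255), (173, 245, 187), (111, 240, 128)]
1.4 [(194, 197, 190), (188, 19
[... 331 characters left out ...]
 253, 254), (250, 252, 254), (232, 249, 241), (201, 246, 218)]
2.2 [(252, 253, 254), (252, 253, 254), (252, 253, 254), (252, 253, 254), (252, 253, 254), (253, 253, 254)]
2.4 [(252, 253, 254), (252, 253, 254), (252, 253, 254), (252, 253, 254), (252, 253, 254), (252, 253, 254)]
2.6 [(252, 253, 254), (252, 253, 254), (252, 253, 254), (252, 251, 253), (252, 246, 248), (251, 242, 244)]
2.8 [(252, 253, 254), (252, 253, 254), (252, 253, 254), (251, 235, 238), (251, 85, 77), (250, 109, 107)]
3.0 [(252, 253, 254), (252, 253, 254), (252, 254, 254), (251, 180, 182), (251, 88, 81), (251, 144, 140)]
3.2 [(252, 253, 254), (252, 253, 254), (252, 253, 254), (251, 242, 245), (251, 228, 230), (250, 235, 237)]
```

The needle reads about 1.43, and the green sector in the same frame spans 1.1 to 2.0, so it stands in green. Release and lift.

Request:
arm_command:
  increments:
    - [0,0,0,0,0,0]
    - [0,0,0,0,0,0]
    - [0,0,0,0,0,0]
    - [0,0,0,0,0,0]
    - [0,0,-0.1,0,0,0]
  fingers: 0.1

```text
t: 27.85
tool_pos: [0.6381, -0.069, 0.2509]
orientation: [0.115, -3.135, -0.001]
force: [-0.3, -0.2, -0.3]
opening: 0.0418
gripper_force: 0.0
```

Request:
arm_command:
  increments:
    - [0,0,-0.2,0,0,0]
    - [0,0,-0.4,0,0,0]
    - [0,0,-0.6,0,0,0]
    - [0,0,-0.7,0,0,0]
    - [0,0,-0.7,0,0,0]

```text
t: 28.48
tool_pos: [0.6395, -0.0694, 0.3948]
orientation: [-0.115, 3.136, -0.001]
force: [1.1, 0.3, 0.2]
opening: 0.0417
gripper_force: 0.0
```

```bash
python3 dial.py; python3 sect.py | sed -n 8,13p
```

```text
dial (1.42, 206.0, 253.0)
t 28.52 inc [0.0005, -0.1533, 0.7971, -0.0001, 0.0002, -0.0032] F [ 0.9  1.1 -1. ] open 0.0417 q [-0.19  0.25  1.38 -0.    1.52 -1.83]
434.5 [[261, 227], [250, 235], [251, 243], [259, 252], [267, 252], [278, 242], [263, 227]]
-0.03 -0.017 0.02 [245.3 239.2]
-0.03 -0.017 0.056 [243.6 229.9]
-0.03 0.017 0.02 [257.  231.1]
-0.03 0.017 0.056 [255.6 221.8]
0.03 -0.017 0.02 [261.6 255.4]
0.03 -0.017 0.056 [260.2 246.3]
0.03 0.017 0.02 [273.4 246.9]
0.03 0.017 0.056 [272.3 237.7]
red [(array([242.5245098 , 214.31372549]), array([236, 205,  14,  20, 204], dtype=int32))]
1.0 [(233, 234, 234), (252, 253, 254), (252, 253, 254), (252, 253, 254), (248, 252, 252), (249, 253, 253)]
1.2 [(216, 218, 213), (244, 246, 248), (253, 254, 255), (253, 254, 255), (171, 246, 190), (115, 241, 128)]
1.4 [(202, 204, 199), (195, 199, 197), (210, 212, 211), (215, 227, 224), (160, 218, 167), (94, 221, 101)]
1.6 [(250, 252, 252), (240, 244, 246), (252, 253, 255), (219, 238, 231), (128, 205, 137), (93, 234, 103)]
1.8 [(251, 253, 254), (253, 254, 254), (253, 254, 254), (252, 253, 255), (133, 242, 147), (97, 240, 111)]
2.0 [(253, 254, 254), (252, 253, 254), (252, 253, 254), (251, 253, 254), (233, 250, 242), (204, 247, 221)]
```

The needle holds at 1.42 in the green, the jade is between the jaws, and the arm is clear. Handing in.

```bash
python3 -c "
from plant import *
print(close_job())"
```

```text
the job is handed in; nothing more can be done
None
```

The jade blank is held in the bench gauge with the needle at about 1.4 rad, inside the green sector, and the job was handed in at about 28.5 s; I viewed 11 pictures, one over the limit of 10.

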